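# Pulse the bean grinder with its bayonet lid

## Robot

A 6-joint arm with a two-finger parallel gripper is mounted at the origin on a cart in front of the work surface, level with it; the furniture and walls round the work are solid. World frame = base frame: x ahead of the robot, y to its left, z up, the work surface at z = 0. Lengths are in mm, angles in rad, forces in N, time in s.
With the tool pointing down it reaches from about 300 to 750 mm from the base axis. Payload 8.5 kg.
Tool frame: the origin (TCP) lies at the very end of the fingers, on their centre line; the grasp point (between the pads) lies 19 mm behind it; z points along the fingers, y is the direction in which the jaws open and shut (so a half turn about z gives the same grasp; the last joint's range is limited). The gripper opens to 88 mm and grips with 3 to 60 N. Pads are 18 mm wide; open, the fingers measure 123 mm over their backs; the gripper's body (75 mm by 187 mm) begins 45 mm behind the grasp point.
Start: joints at [1.009, 0.381, 1.297, -0, 1.464, -0.215], TCP at [186.93, 517.24, 238.748] pointing down, gripper open.
Joint ranges: [-3.11, 3.11], [-0.89, 2.33], [0.22, 2.48], [-1.42, 4.56], [0.17, 2.85], [-2.88, 2.88]. Speed limits (rad/s): [2.39, 2.39, 3.14, 3.14, 3.14, 3.14].

## Interface

Orientations are given as a rotation vector (axis times angle).
In Python, from station import robot gives the robot as it stands. The module is installed in compiled form; this text tells all that it offers.
- The arm moves only by the tool send_rows, never from a script. Its argument "moves" is text: rows parted by semicolons, each of 7 numbers parted by spaces: the opening, from -1 (shut) to 1 (fully open), then the shift along the tool's x, y, z in mm, then the turn, a rotation vector about the tool's x, y, z in rad. A call has 1 to 12 rows; each row is the pose to reach, as a shift and turn from the pose commanded when the call began, along the tool's axes at that moment; what a row does not reach only later rows make up. A row lasts 1/8 s, in which the tool goes at most 62.5 mm and 10.7 degrees, less where a joint would pass 70% of its speed; a pose out of reach is approached as far as the arm can. A call with a gripper value outside its range is refused whole. The fingers move at their own pace and stop on an object; the grip force is fixed at half the most. Time passes only in rows, so rows that repeat a pose let the fingers close. It gives the time, the measured TCP pose, the force and the opening at its end, in the units of the state.
- robot.get_state(): the state, without advancing time (a new reading comes with each control period).
- robot.read_camera(name): name is "side" or "top"; returns a dict with "color" (480x640x3 uint8, red, green, blue), "mtx" (3x3 intrinsics, pixels), "position" and "rotation" of the camera in the world. Camera axes: x right, y down, z forward; pixel columns grow to the right and rows downward; lengths in mm; the calibration is good to about 2 mm. A picture is of the moment at which its call begins. There is no depth.
- robot.job_done(): hands the job in, once; it reports no verdict.
Trained networks look in a picture, given as the dict that the camera call returned (one of the last four; its "shot" number tells which), for a name from the list of things; names that differ only in an ending like _2 or _b are one class to them, and where a whole thing is asked for, a point or a joint stands for the part that bears it (a point fixed in the world has none). Each returns a list of dicts, best first, with "conf" (0 to 1); they miss things now and then, are a little off and sometimes report something else, mostly with a low value. They report only what shows in the picture. A call takes as long as a camera call. They do not tell look-alikes from the thing itself.
- robot.silhouettes(picture, name): "region" (480x640 bool, what is visible of it) and "centre" ([column, row] in pixels, amid what is visible of it).
The state is a dict: "time_s": time; "joint_positions": joint angles; "qd": joint speeds; "joint_efforts": joint torques, N m; "tool_pos": TCP position; "orientation": TCP orientation; "ft_force": force on the tool from outside, world axes, zero at the start; "moment": the same for the moment, N m; "finger_gap": opening from 0.0 (shut) to 1.0 (fully open).
Only numpy, scipy, OpenCV 4.12 (cv2) and the standard library are available. Lean on these libraries where they do the work, as an engineer would, in place of code of your own. Each camera call takes 0.05 s, during which the arm holds its last target. There are 200 camera calls.

## Task

Take the grinder's loose lid by its grip bar, set it on the grinder so that its two lugs drop into the two slots, and press it down home against the sprung seal. Then turn it clockwise (seen from above) an eighth of a turn to the wide pulse mark, halfway to the lock click, and keep holding it there against its return spring to pulse the beans: the program finishes while the gripper still holds the lid at the pulse mark. Never turn it on into the lock click (a quarter turn), and leave the other things on the worktop where they are.

Things in the scene. Friction and masses are not known exactly. Their poses are not given: they have to be found in the camera images.
- grinder: Low coffee-bean grinder, steel with a black collar, 112 mm wide, 100 mm high, open on top, beans in the bowl; fixed to the worktop: it bears pressing and twisting. Origin at the centre of its underside, z up. Two lid slots lie along its +x and -x axis; alike after half a turn. A wall cabinet overhangs the right of the worktop (x over 0.48, y under -0.21, z over 0.48): keep the wrist clear.
- mouth (a point): Centre of the grinder's mouth, 100 mm up: a bore of radius 32.5 mm with two slots along the grinder's +x and -x, each 22 mm wide, out to radius 41 mm. Under its 6 mm thick ledge runs a channel where the lugs turn. Neck to bore 3 mm radial clearance; lug to slot 4 mm each side.
- pulse_mark (a point): One of two alike pulse marks on the collar's shoulder, radius 48 mm. Grey marks, clockwise seen from above: thin line at each slot (0 degrees), wide bar at 45 degrees (pulse; this point is its middle), dot at 90 degrees (lock click). The lid is at pulse when the dark line at an end of its bar points to a wide bar.
- lid: The grinder's grey plastic round lid, loose, 0.08 to 0.17 kg, standing upright on the worktop on its neck. Origin at the centre of the neck's underside, z up. Neck radius 29.5 mm (27 mm at its tapered foot), z 0 to 14 mm; flange 83 mm across, z 14 to 21.5 mm; on it a grip bar along the lid's x axis. Alike after half a turn. A dark line on the flange beyond each end of the bar.
- grip (a point): Middle of the lid's grip bar, 34 mm above the lid's origin. The bar is 56 mm long along the lid's x axis, 16 mm wide along its y, z 21.5 to 45.5 mm in the lid's frame, straight above the two lugs. Grip it across its 16 mm.
- lug (a point): Middle of one of the lid's two opposite lugs (along its +x and -x axis), 34 mm from its axis, 3 mm above its origin: 14 mm wide, z 0 to 6 mm, reaching to radius 38 mm.
- seal (a joint): Sprung seal in the mouth, m, grows as the lid's neck presses it down. The neck meets it with the lid's origin 90 mm above the grinder's; the lugs can turn under the ledge only below 88 mm (seal 0.002); at 86 mm (0.004) the flange sits on the mouth. Pressing home takes about 5 N; once turned, the ledge holds the lid down.
- switch_ring (a joint): Sprung ring that the lugs push round, rad, 0 at rest, grows clockwise seen from above; the lid's turn from the slots less 0.1 to 0.15 rad of play. Takes 0.15 Nm at first, about 0.3 Nm at the pulse mark; turns back if let go. About 0.67 at the pulse mark; lugs meet stiffer lock pawls at about 0.95; clicks into the lock at about 1.4.
- pinch_bowl: Bystander: small open ceramic bowl, 84 mm wide, 38 mm high; origin at the centre of its underside
- teaspoon: Bystander: steel teaspoon, 130 mm long, 27 mm wide, lying flat; origin under its middle
- white_jar: Bystander: tall white stoneware jar with a flat black lid, 83 mm wide, 176 mm high; origin at the centre of its underside
- mug: Bystander: green-grey mug, 106 mm high; origin at its underside
- tumbler: Bystander: clear drinking glass, 80 mm wide, 91 mm high; origin at the centre of its underside
- salt_shaker: Bystander: salt shaker, 44 mm wide, 90 mm high; origin at the centre of its underside
Mind the look-alikes: they are no part of the job. Leave any brown or orange look-alike of the lid alone.

How it is judged:
By the outcome, as a careful person would: the job done as asked, in the order asked, and still so for the second after the job is handed in, while the arm keeps its last pose, push and grip.
It also fails if it takes over 51 s, if anything falls off the work surface, if the arm or the gripper's body presses on something with over 40 N, if the wrist force passes 120 N, or if a joint passes its speed limit or range.

## Working session

There is one attempt and no reset: what is moved stays moved. The work goes in short steps, Python scripts to look and compute and a tool call to move; the robot and the scene stay as the last step left them, time stands still between calls to the robot, and variables do not carry over. Pictures are saved under pics/ and viewed, about 8 in all and at most 12, crops included, and the job is handed in when it is done.

Besides the shell and the picture viewer there is one more tool, called after "Emit:" in YAML: its name, and indented under it one key for each argument. send_rows: Moves the arm, as the interface text tells. Its arguments: {"type":"object","properties":{"moves":{"type":"string"}},"required":["moves"]}

```bash
mkdir -p pics
cat > h.py <<'E'
import numpy as np, cv2
from scipy.spatial.transform import Rotation as R
from station import robot
def ray(p,uv):
    K=np.array(p["mtx"]);r=np.array(p["rotation"])
    if r.shape!=(3,3): r=R.from_rotvec(r).as_matrix()
    d=r@np.linalg.solve(K,[uv[0],uv[1],1.0]); return np.array(p["position"]),d
def atz(p,uv,z):
    o,d=ray(p,uv); return o+d*(z-o[2])/d[2]
def proj(p,X):
    r=np.array(p["rotation"]);
    if r.shape!=(3,3): r=R.from_rotvec(r).as_matrix()
    c=r.T@(np.array(X,float)-np.array(p["position"])); q=np.array(p["mtx"])@c; return q[:2]/q[2]
def save(p,n,crop=None,s=1):
    im=p["color"][...,::-1]
    if crop: im=im[crop[1]:crop[3],crop[0]:crop[2]]
    cv2.imwrite("pics/"+n,cv2.resize(im,None,fx=s,fy=s,interpolation=cv2.INTER_CUBIC))
E
python3 - <<'E'
from h import *
s=robot.get_state();print(s)
for c in("top","side"):
    p=robot.read_camera(c);save(p,c+"1.png");print(c,p["position"],p["rotation"],p["mtx"])
    for n in("grinder","lid","grip","mouth","pulse_mark"):
        for d in robot.silhouettes(p,n)[:4]: print(n,round(d["conf"],2),d["centre"],d["region"].sum(),atz(p,d["centre"],{"grinder":100,"mouth":100,"lid":21,"grip":45}.get(n,90)).round(1))
E
```

```text
{'time_s': 0.0, 'joint_positions': array([ 1.00873550e+00,  3.81147970e-01,  1.29823108e+00, -1.64179675e-05,
        1.46356999e+00, -2.15332762e-01]), 'qd': array([ 7.01241435e-04,  2.00083545e-05,  6.56422360e-04, -7.29750464e-04,
        3.13387857e-05,  1.29769342e-04]), 'joint_efforts': array([-1.06942749e-03, -4.37923265e+01, -2.24555343e+01,  7.13649974e-02,
        3.51997185e-02, -1.38625519e-04]), 'tool_pos': array([186.77801039, 517.02693749, 238.17356252]), 'orientation': array([-5.41826165e-01, -3.09400876e+00,  1.98107899e-03]), 'ft_force': array([-0.68866921, -0.63766847, -0.23228492]), 'moment': array([-0.05521466,  0.05494971,  0.03842401]), 'finger_gap': 1.001347524057336}
top [ 345.20961236  -72.89069124 1009.69814316] [-2.23842834  1.95557429 -0.20243243] [[452.81685111   0.         322.82448811]
 [  0.         452.81685111 239.63932392]
 [  0.           0.           1.        ]]
grinder 0.83 [303.3, 195.5] 2339 [626.7  11.1 100. ]
lid 0.71 [337.9, 344.1] 1198 [ 334.1 -102.1   21. ]
lid 0.64 [242.4, 336.3] 1239 [322.7 102.2  21. ]
lid 0.56 [303.6, 277.4] 1126 [46
[... 342 characters left out ...]
63 -918.02071878  557.12540212] [-1.93114445  0.55951453 -0.33413821] [[502.44088882   0.         312.37209055]
 [  0.         502.44088882 241.03311155]
 [  0.           0.           1.        ]]
grinder 0.82 [330.4, 243.4] 2084 [564.2 -83.7 100. ]
lid 0.81 [277.1, 277.4] 687 [459.2 -25.4  21. ]
lid 0.57 [202.3, 276.6] 701 [319.6  72.1  21. ]
lid 0.57 [240.6, 309.4] 944 [ 335.  -103.8   21. ]
lid 0.26 [338.3, 224.5] 55 [747.1 153.8  21. ]
grip 0.95 [200.4, 270.0] 684 [313.4  59.8  45. ]
grip 0.92 [277.4, 275.9] 701 [443.1 -59.7  45. ]
grip 0.62 [238.7, 310.5] 942 [ 316.  -141.9   45. ]
mouth 0.72 [330.3, 243.8] 2093 [562.9 -85.3 100. ]
pulse_mark 0.83 [332.0, 241.4] 2195 [585.2 -58.5  90. ]
```

View pics/top1.png

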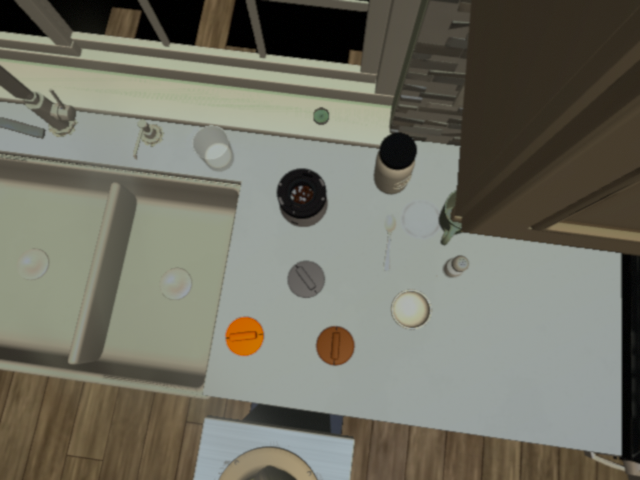

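View pics/side1.png

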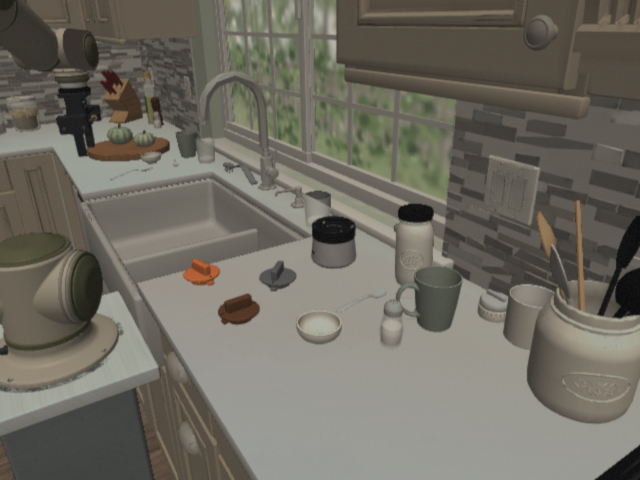

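Run:
```python
from h import *
im=cv2.imread("pics/top1.png")
a=cv2.resize(im[140:260,240:380],None,fx=4.8,fy=4.8,interpolation=cv2.INTER_CUBIC)
b=cv2.resize(im[245:390,205:375],None,fx=4,fy=4,interpolation=cv2.INTER_CUBIC)
cv2.imwrite("pics/cg.png",a);cv2.imwrite("pics/cl.png",b)
```

```text
(no output)
```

View pics/cg.png

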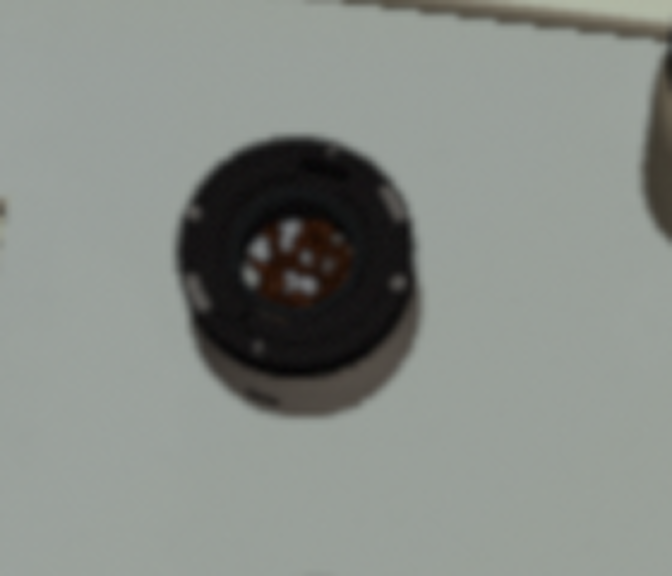

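View pics/cl.png

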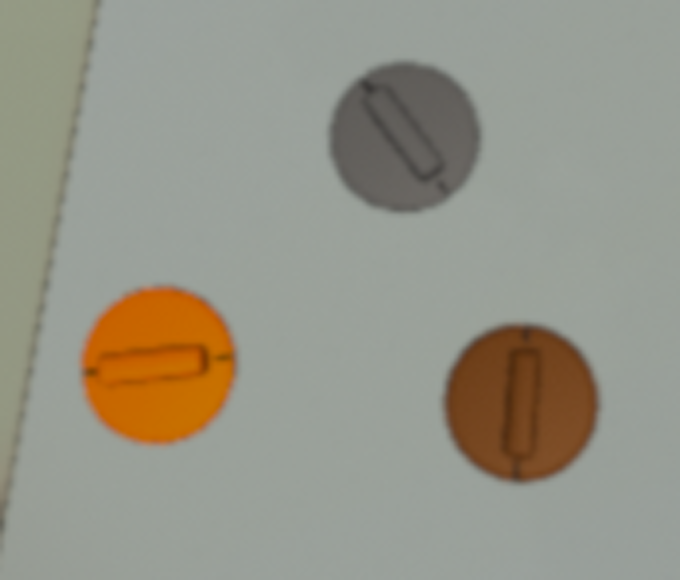

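Four pictures so far. Lid look-alikes in the top view are orange at (244,336), brown at (335,346) and grey at (306,279). The grey one is the lid. On the grinder, the thin slot lines are at crop (333,151)/(258,347), the wide bars at (392,203)/(196,294) and the dots at (398,282)/(193,214). That order is clockwise, as described.

```bash
cat >> h.py <<'E'
def circ(p,reg,z):
    c,_=cv2.findContours(reg.astype(np.uint8),cv2.RETR_EXTERNAL,cv2.CHAIN_APPROX_NONE)
    c=max(c,key=cv2.contourArea)[:,0]; P=np.array([atz(p,u,z)[:2] for u in c])
    h=cv2.convexHull(P.astype(np.float32))
    (x,y),r=cv2.minEnclosingCircle(h); return x,y,r
E
python3 - <<'E'
from h import *
p=robot.read_camera("top")
f=lambda u,s,o:(np.array(u)+.5)/s-.5+o
L=[(333,151),(258,347),(392,203),(196,294),(398,282),(193,214)]
for z in(92,96,100):
    G=np.array([atz(p,f(u,4.8,(240,140)),z)[:2] for u in L])
    print(z,[((G[i]+G[i+1])/2).round(1) for i in(0,2,4)],[np.linalg.norm(G[i]-G[i+1]).round(1) for i in(0,2,4)],[np.degrees(np.arctan2(*(G[i]-G[i+1])[::-1])).round(1) for i in(0,2,4)])
D=np.array([atz(p,f(u,4,(205,245)),21.5)[:2] for u in((368,87),(446,187))])
print("lid lines",D,D.mean(0),np.degrees(np.arctan2(*(D[0]-D[1])[::-1])))
T=np.array([atz(p,f(u,4,(205,245)),45.5)[:2] for u in((378,88),(367,99),(441,170),(428,178))])
print("bar top",T,T.mean(0))
g=p["color"].astype(int)
for d in robot.silhouettes(p,"lid"):
    if abs(d["centre"][1]-278)<8: print("lidsil",circ(p,d["region"],21.5))
blk=np.zeros((480,640),bool);blk[140:260,240:380]=g[140:260,240:380].max(2)<70
n,l,st,_=cv2.connectedComponentsWithStats(blk.astype(np.uint8));i=1+st[1:,4].argmax()
for z in(90,95,100):print("collar",z,circ(p,l==i,z))
q=robot.read_camera("side")
for z in (100,):
  for X in([620,8,100],[620,14,100]): print(proj(q,X))
save(q,"sg.png",(255,205,375,300),5)
E
```

```text
92 [array([637.9,  17.5]), array([637.7,  18.1]), array([637.9,  17.8])] [np.float64(96.2), np.float64(95.9), np.float64(96.3)] [np.float64(-11.8), np.float64(-56.3), np.float64(-101.4)]
96 [array([636.6,  17.1]), array([636.4,  17.7]), array([636.7,  17.4])] [np.float64(95.8), np.float64(95.5), np.float64(95.9)] [np.float64(-11.8), np.float64(-56.3), np.float64(-101.4)]
100 [array([635.4,  16.7]), array([635.1,  17.3]), array([635.4,  17. ])] [np.float64(95.4), np.float64(95.1), np.float64(95.5)] [np.float64(-11.8), np.float64(-56.3), np.float64(-101.4)]
lid lines [[487.51456158   9.42298084]
 [438.78719987 -40.76993366]] [463.15088073 -15.67347641] 45.848803195317316
bar top [[484.24223515   2.01376213]
 [477.54718176   7.00057185]
 [445.10847566 -37.66544737]
 [439.96296024 -31.40003302]] [461.7152132 -15.0127866]
lidsil (462.5982360839844, -13.6842679977417, 42.40397262573242)
collar 90 (627.67724609375, 17.512723922729492, 61.90303421020508)
collar 95 (626.1416015625, 17.021240234375, 61.566524505615234)
collar 100 (624.6058959960938, 16.529756546020508, 61.229984283447266)
[328.70071892 224.63829921]
[327.32140928 223.8450897 ]
```

View pics/sg.png

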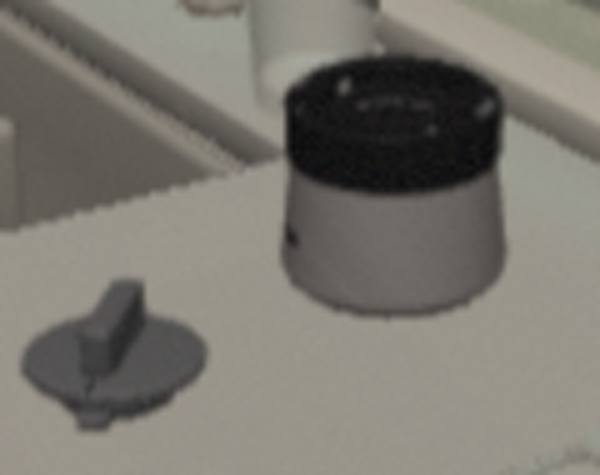

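The side crop (fifth picture) shows the grey lid upright on its neck at side pixel (278,275) and the grinder collar centre near (333,228). Now I'll work out the approach numbers and cross-check the grinder centre in the side view.

```bash
cat >> h.py <<'E'
def tool():
    s=robot.get_state(); M=R.from_rotvec(s["orientation"]).as_matrix()
    return s,M
def tg(c,yc,t,yt):
    a=np.radians(yc); X=np.array([-np.sin(a),np.cos(a),0]);Y=np.array([np.cos(a),np.sin(a),0])
    d=np.array(t,float)-c; return (d@X).round(1),(d@Y).round(1),round(-d[2],1),"rot",round(-np.radians(yt-yc),4)
E
python3 - <<'E'
from h import *
s,M=tool(); y=np.degrees(np.arctan2(M[1,1],M[0,1])); print(y,M.round(3))
print(tg((186.93,517.24,238.75),y,(462.6,-15,110),-44.2))
q=robot.read_camera("side")
for X in([636.5,17.3,98],[636.5,17.3,0],[462.6,-15,21.5],[462.6,-15,45.5]): print(proj(q,X))
E
```

```text
70.12852038063292 [[-0.94  0.34  0.  ]
 [ 0.34  0.94  0.  ]
 [ 0.    0.   -1.  ]]
(np.float64(-440.2), np.float64(-406.8), np.float64(128.8), 'rot', np.float64(1.9954))
[332.31313655 222.71162489]
[332.44822597 259.1530621 ]
[276.26067185 274.97866022]
[275.73209925 265.51595184]
```

Emit:
send_rows:
  moves: "1 -60 -55 40 0 0 0.18;1 -105 -100 60 0 0 0.36;1 -150 -140 60 0 0 0.54;1 -195 -180 60 0 0 0.73;1 -240 -220 60 0 0 0.91;1 -280 -260 60 0 0 1.09;1 -320 -297 60 0 0 1.27;1 -360 -333 80 0 0 1.45;1 -400 -370 100 0 0 1.63;1 -440.2 -406.8 118.8 0 0 1.81;1 -440.2 -406.8 128.8 0 0 1.995;1 -440.2 -406.8 128.8 0 0 1.995"

```text
time_s: 2.3
tool_pos: [462.4, -15.3, 109.4]
orientation: [-2.892, -1.224, 0.002]
ft_force: [-0.3, 0.1, 0.5]
finger_gap: 1.001
```

Run:
```python
from h import *
p=robot.read_camera("top");q=robot.read_camera("side")
s,M=tool();print(s["tool_pos"],np.degrees(np.arctan2(M[1,1],M[0,1])),s["joint_positions"].round(2),s["ft_force"])
a=proj(q,s["tool_pos"]);print(a)
im=q["color"][205:325,205:355,::-1];cv2.imwrite("pics/s2.png",cv2.resize(im,None,fx=5,fy=5,interpolation=cv2.INTER_CUBIC))
print((a-(205,205))*5)
for dy in(-44,44):
  t=s["tool_pos"]+M[:,1]*dy;print((proj(q,t)-(205,205))*5)
```

```text
[462.62233073 -14.61166426 110.3345171 ] -43.91897691715475 [-0.29  0.38  1.73  0.    1.03  0.48] [-0.29909389  1.15113144  0.77117168]
[274.18332108 239.04033608]
[345.91660539 170.20168042]
[250.03635091 163.29214052]
[443.36561174 177.22427127]
```

View pics/s2.png

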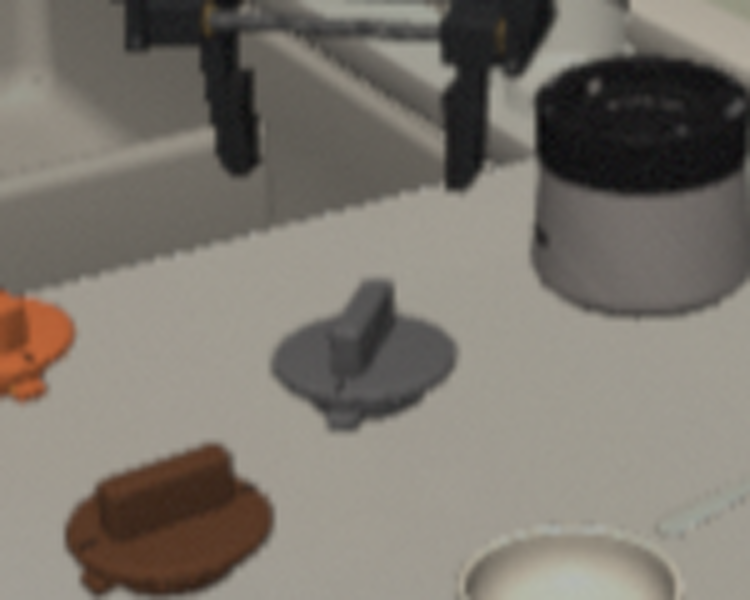

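Sixth picture: the fingers straddle the grip bar centrally, with the inner tips at (250,170)/(445,185) in the crop and the bar between them. Next I descend and grip.

Emit:
send_rows:
  moves: "1 0 0 40 0 0 0;1 0 0 70 0 0 0;1 0 0 84.5 0 0 0;1 0 0 84.5 0 0 0;-1 0 0 84.5 0 0 0;-1 0 0 84.5 0 0 0;-1 0 0 84.5 0 0 0;-1 0 0 84.5 0 0 0;-1 0 0 84.5 0 0 0;-1 0 0 84.5 0 0 0;-1 0 0 84.5 0 0 0;-1 0 0 84.5 0 0 0"

```text
time_s: 3.9
tool_pos: [462.7, -15.0, 25.4]
orientation: [-2.894, -1.223, 0.0]
ft_force: [-0.4, -0.4, 0.2]
finger_gap: 0.181
```

Run:
```python
from h import *
print(tg((462.6,-15,25.5),-44.2,(636.5,17.3,155),-101.5))
```

```text
(np.float64(144.4), np.float64(102.2), np.float64(-129.5), 'rot', np.float64(1.0001))
```

Emit:
send_rows:
  moves: "-1 0 0 -40 0 0 0;-1 0 0 -90 0 0 0;-1 20 14 -130 0 0 0.16;-1 50 35 -130 0 0 0.33;-1 80 56 -130 0 0 0.5;-1 105 74 -130 0 0 0.67;-1 125 88 -130 0 0 0.84;-1 144.4 102.2 -129.5 0 0 1.0;-1 144.4 102.2 -129.5 0 0 1.0;-1 144.4 102.2 -129.5 0 0 1.0"

```text
time_s: 5.15
tool_pos: [635.7, 17.4, 154.6]
orientation: [-3.126, 0.31, 0.002]
ft_force: [0.7, 0.7, -1.0]
finger_gap: 0.177
```

Run:
```python
from h import *
q=robot.read_camera("side");p=robot.read_camera("top")
s,M=tool();print(s["tool_pos"],np.degrees(np.arctan2(M[1,1],M[0,1])),s["joint_positions"].round(2),s["ft_force"],s["finger_gap"])
a=cv2.resize(q["color"][175:285,280:390,::-1],None,fx=5.4,fy=5.4,interpolation=cv2.INTER_CUBIC)
b=cv2.resize(p["color"][130:250,250:370,::-1],(200,200))
cv2.imwrite("pics/s3.png",np.hstack([a,np.vstack([b,np.zeros((a.shape[0]-200,200,3),np.uint8)])]))
t=s["tool_pos"]; z0=t[2]-25
g=lambda X:(((proj(q,X)-(280,175))+.5)*5.4).round(0)
print("pred flange ctr",g([t[0],t[1],z0+21.5]),"mouth",g([t[0],t[1],100]),"tip",g(t))
for n in(30,-34): print("lug",g([t[0]+n*M[0,0],t[1]+n*M[1,0],z0]))
for d in [1,0],[0,1]: print("px per mm",proj(q,t+np.array(d+[0]))-proj(q,t))
```

```text
[635.81610293  17.26476508 155.05650167] -101.38071331872241 [-0.16  0.6   1.17 -0.    1.37  1.61] [-0.38182288 -0.15228325 -1.50123833] 0.17759903113524675
pred flange ctr [284. 147.] mouth [284. 257.] tip [283. 140.]
lug [346. 184.]
lug [212. 204.]
px per mm [ 0.352509   -0.08160119]
px per mm [-0.23435137 -0.11760873]
```

View pics/s3.png

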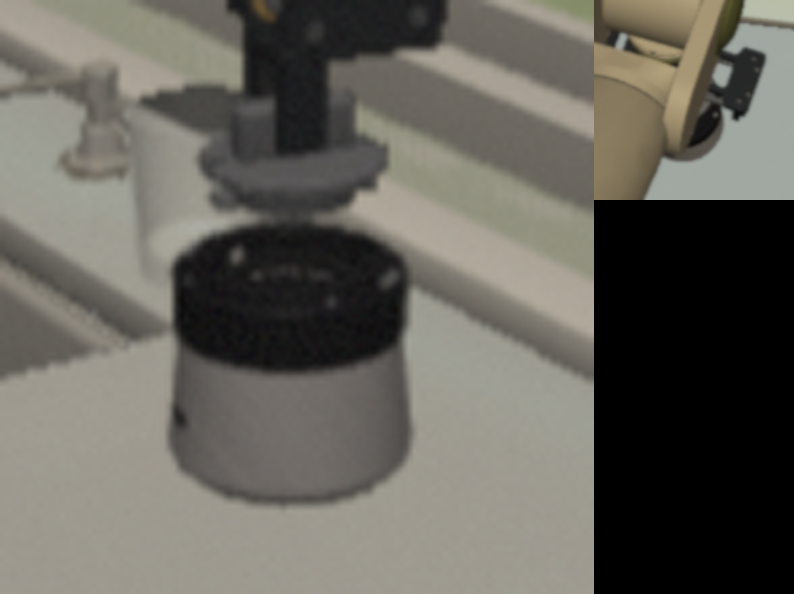

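Seventh picture: the lid is upright in the grip, its flange centre at (293,155) is above the collar centre at (290,268), and the left lug is at (218,198). The side-camera offset is the same for lid and collar, so they are aligned to about 1–2 mm. I descend in stages and watch the forces.

Emit:
send_rows:
  moves: "-1 0 0 15 0 0 0;-1 0 0 22 0 0 0;-1 0 0 27 0 0 0;-1 0 0 31 0 0 0;-1 0 0 35 0 0 0;-1 0 0 37 0 0 0;-1 0 0 37 0 0 0"

```text
time_s: 6.12
tool_pos: [636.6, 17.5, 117.8]
orientation: [-3.126, 0.314, 0.0]
ft_force: [0.2, 0.4, -1.5]
finger_gap: 0.176
```

Run:
```python
from h import *
s,M=tool();print(s["tool_pos"],np.degrees(np.arctan2(M[1,1],M[0,1])),s["ft_force"],s["moment"])
```

```text
[636.57393015  17.49677508 117.84504306] -101.465605100495 [ 0.17974484  0.44449939 -1.50464205] [ 0.25317624  0.13567362 -0.00284488]
```

Emit:
send_rows:
  moves: "-1 0 0 2 0 0 0;-1 0 0 4 0 0 0;-1 0 0 5 0 0 0;-1 0 0 6 0 0 0;-1 0 0 7 0 0 0;-1 0 0 7 0 0 0"

```text
time_s: 6.88
tool_pos: [636.7, 17.4, 111.4]
orientation: [3.126, -0.314, 0.001]
ft_force: [-1.0, 0.6, 4.1]
finger_gap: 0.178
```

Emit:
send_rows:
  moves: "-1 0 0 1 0 0 0;-1 0 0 1.5 0 0 0;-1 0 0 1.5 0 0 0"

```text
time_s: 7.25
tool_pos: [636.8, 17.4, 111.4]
orientation: [3.126, -0.314, 0.003]
ft_force: [-4.6, 1.2, 14.4]
finger_gap: 0.175
```

Emit:
send_rows:
  moves: "-1 0 0 0 0 0 0.05;-1 0 0 0 0 0 0.1;-1 0 0 0 0 0 0.17;-1 0 0 0 0 0 0.24;-1 0 0 -0.5 0 0 0.32;-1 0 0 -0.5 0 0 0.4;-1 0 0 -0.5 0 0 0.48;-1 0 0 -0.5 0 0 0.56;-1 0 0 -0.5 0 0 0.63;-1 0 0 -0.5 0 0 0.7;-1 0 0 -0.5 0 0 0.75;-1 0 0 -0.5 0 0 0.75"

```text
time_s: 8.75
tool_pos: [637.9, 19.4, 111.5]
orientation: [-2.791, 1.433, -0.005]
ft_force: [3.4, 10.5, 8.6]
finger_gap: 0.182
```

Run:
```python
from h import *
q=robot.read_camera("side");p=robot.read_camera("top")
s,M=tool();print(s["tool_pos"],np.degrees(np.arctan2(M[1,1],M[0,1])),s["joint_positions"].round(2),s["ft_force"],s["moment"],s["finger_gap"])
a=cv2.resize(q["color"][195:275,285:385,::-1],(800,640)[:1]+(590,) if 0 else (740,592),interpolation=cv2.INTER_CUBIC)
cv2.imwrite("pics/s4.png",a);save(p,"t4.png",(255,145,355,245),5.9)
```

```text
[637.90223362  19.37345968 111.47217156] -144.32637037597627 [-0.16  0.64  1.23  0.    1.27  2.36] [ 2.83685502 10.50016341  9.30499103] [ 1.72119195 -0.31764089  0.56625578] 0.1808742700543728
```

View pics/s4.png

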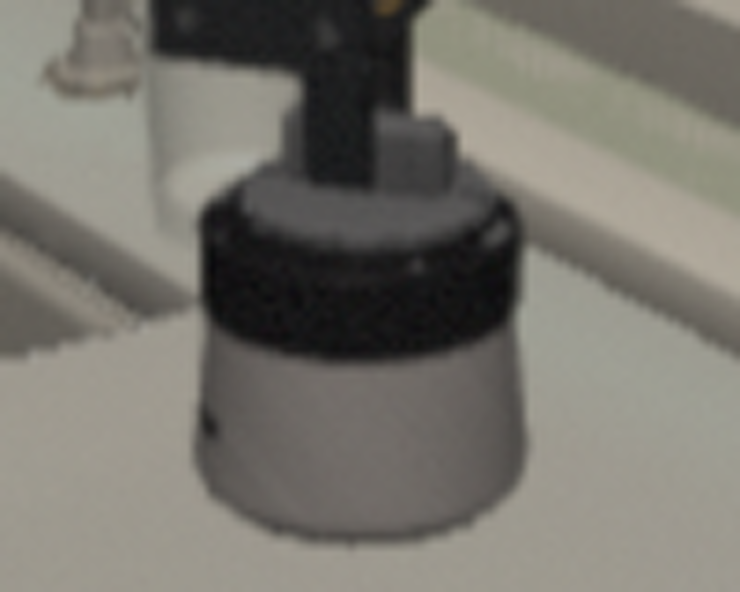

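View pics/t4.png

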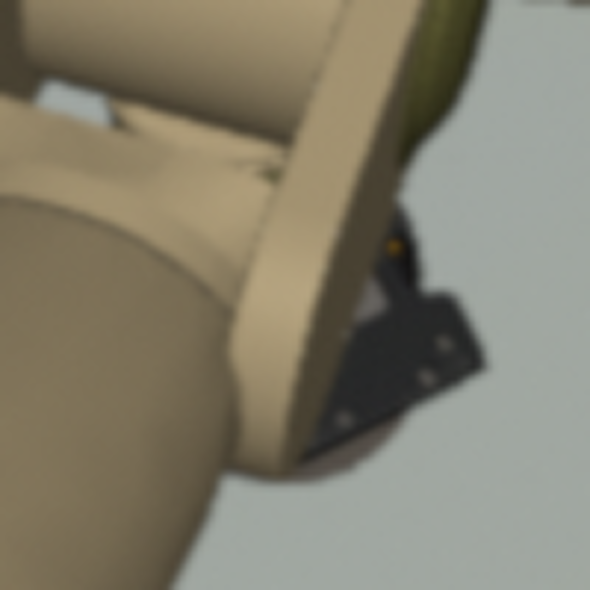

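Eighth and ninth pictures: side view shows the flange seated flush on the collar, lugs hidden, with the bar turned. In the top view the arm hides the lid. The tool has turned 42.8° and needs about 2° more. I'll ease the sideways force at the same time.

Emit:
send_rows:
  moves: "-1 -0.3 -0.6 0 0 0 0.02;-1 -0.5 -1.2 0 0 0 0.04;-1 -0.5 -1.2 0 0 0 0.04;-1 -0.5 -1.2 0 0 0 0.04"

```text
time_s: 9.35
tool_pos: [638.1, 19.6, 111.4]
orientation: [-2.763, 1.489, -0.004]
ft_force: [-0.1, 6.4, 9.1]
finger_gap: 0.181
```

Run:
```python
from h import *
q=robot.read_camera("side")
s,M=tool();t=s["tool_pos"];print(t,np.degrees(np.arctan2(M[1,1],M[0,1])),s["ft_force"],s["moment"],s["finger_gap"],M[:,2].round(4))
S=8;o=np.array([300,200])
im=cv2.resize(q["color"][200:240,300:360,::-1],None,fx=S,fy=S,interpolation=cv2.INTER_CUBIC)
C=np.array([t[0],t[1],86.]);off=np.array([1.7,1.5])
g=lambda X:tuple(int(v) for v in (proj(q,X)+off-o+.5)*S)
out=[]
for a in(-46,-56.5,-67):
    b=cv2.convertScaleAbs(im,alpha=1.6,beta=20);r=np.radians(a);X=np.array([np.cos(r),np.sin(r),0]);Y=np.array([-X[1],X[0],0])
    for z in(21.5,45.5):
        P=[g(C+28*i*X+8*j*Y+[0,0,z]) for i,j in((1,1),(1,-1),(-1,-1),(-1,1))]
        cv2.polylines(b,[np.array(P)],True,(0,0,255),1)
    P=[g(C+41.5*np.array([np.cos(h),np.sin(h),0])+[0,0,21.5]) for h in np.linspace(0,6.28,60)]
    cv2.polylines(b,[np.array(P)],True,(0,255,0),1);out.append(b[:,40:440])
out.append(cv2.convertScaleAbs(im,alpha=1.8,beta=20)[:,40:440])
f=np.vstack([np.hstack(out[:2]),np.hstack(out[2:])]);cv2.imwrite("pics/s5.png",cv2.resize(f,(750,600)))
```

```text
[638.07967705  19.63102366 111.40469149] -146.64131921777212 [0.38729101 7.04829068 9.31007787] [1.08034838 0.1229698  0.50449787] 0.17917920833828493 [ 0.0033  0.0012 -1.    ]
```

View pics/s5.png

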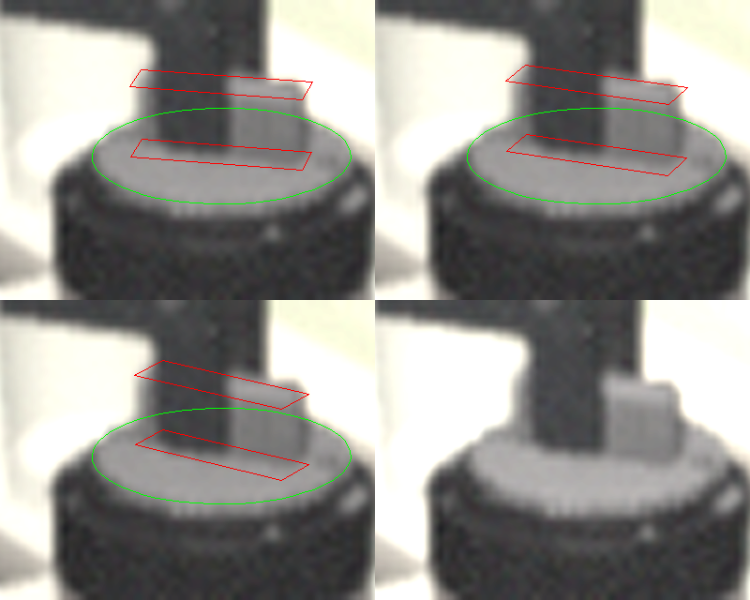

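Tenth picture: the bar's slope and ends match the -56.5° overlay (top right panel) best. The lid's near end points to the wide bar at about (728,198). I'll hold a moment to check it is steady.

Emit:
send_rows:
  moves: "-1 0 0 0 0 0 0;-1 0 0 0 0 0 0;-1 0 0 0 0 0 0;-1 0 0 0 0 0 0"

```text
time_s: 9.9
tool_pos: [638.1, 19.6, 111.4]
orientation: [-2.763, 1.489, -0.004]
ft_force: [-0.7, 6.5, 8.9]
finger_gap: 0.177
```

Run:
```python
from h import *
s,M=tool();print(s["tool_pos"],np.degrees(np.arctan2(M[1,1],M[0,1])),s["ft_force"],s["moment"],s["finger_gap"],s["time_s"])
print(robot.job_done())
```

```text
[638.05117386  19.6444829  111.39323851] -146.64086252140171 [-0.66625413  6.46106846  8.89149634] [1.10804748 0.12235538 0.5691496 ] 0.17691620530861665 9.9
the job is handed in; nothing more can be done
None
```

The grinder lid is on, pressed home, and held at the pulse mark, and I have handed the job in; it reports no verdict. I gripped the grey lid by its bar, lowered its lugs into the slots, and pressed it down until it stopped against the seal, at about 14 N with the lid origin about 86 mm up. I then turned it about 45° clockwise and left the gripper holding it there.

- **Angle:** the tool yaw puts the bar at -56.6°, against the pulse mark measured at -56.5°. The reading stayed the same over the last 0.5 s. The side-view overlay agreed, but only to a few degrees, and the arm hid the lid from the top camera, so the angle rests mainly on the tool yaw.
- **Grip and forces:** the gripper opening was 15.6–16 mm on the 16 mm bar, with about 9 N vertical force left. The twisting moment was about 0.55 Nm, more than the 0.3 Nm expected. I put the excess down to sideways force and friction, but did not confirm it.
- **Disagreements:** the lid shifted about 2.5 mm sideways in the bore while turning, leaving about 6.5 N of sideways force. The side camera also read about 1.5 px off the top camera, the same for lid and grinder.
- **Time and bystanders:** the program took 9.9 s of the 51 s allowed. The arm was never sent near the other things on the worktop, but I took no final picture to check them.

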